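# Lock the balcony turntable caddy with its wing nut

### The arm

A 6-joint arm with a two-finger parallel gripper is mounted at the origin on the work surface. World frame = base frame: x ahead of the robot, y to its left, z up, the work surface at z = 0. Lengths are in m, angles in rad, forces in N, time in s.
With the tool pointing down it reaches from about 0.35 to 0.775 m from the base axis. Payload 5.5 kg.
Tool frame: the origin (TCP) lies midway between the tips of the shut fingers; the grasp point (between the pads) lies 19 mm behind it; z points along the fingers, x is the direction in which the jaws open and shut, and the axes are right-handed (so a half turn about z gives the same grasp; the last joint's range is limited). The gripper opens to 85 mm and grips with 20 to 120 N. Pads are 22 mm wide; open, the fingers measure 114 mm over their backs; the gripper's body (76 mm by 85 mm) begins 54 mm behind the grasp point. The pads swing forward as they close: fully open they stand 13 mm farther back than shut.
Start: joints at [-1.258, 0.313, 0.046, 1.304, 0, 1.431], TCP at [0.252, -0.517, 0.231] pointing down, gripper open.
Joint ranges: [-2.76, 2.76], [-0.86, 1.69], [-1.03, 1.26], [-2.2, 2.34], [-1.47, 1.5], [-3.14, 3.14]. Speed limits (rad/s): [2.57, 2.57, 3.14, 3.14, 3.14, 3.14].

### API

Orientations are given as a unit quaternion [w, x, y, z].
In Python, from bench import r, fingers, optics, monitor gives the robot as it stands. The module is installed in compiled form; this text tells all that it offers. Calls block until the motion is done:
- r.move_ptp(position, orientation): joint-space move of the TCP to a pose.
- r.move_linear(position, ori=None, vel=0.15): straight line of the TCP; ori=None keeps the orientation; vel is the mean speed in m/s.
- r.movej(angles): joint-space move.
- fingers.command_gripper(opening): finger opening in m; the grip force is fixed at half the most; returns when the fingers have stopped.
- r.sleep(seconds).
- r.inverse_kinematics(position, orientation): joint angles nearest the present ones, or None.
- optics.camera(name): name is "scene" or "side" or "wrist"; returns a dict with "frame" (480x640x3 uint8, red, green, blue), "range_z" (480x640 float32, m along the optical axis (not along the pixel's ray), 0 where there is no reading), "camera_matrix" (3x3 intrinsics, pixels), "origin" and "rotation" of the camera in the world; the wrist camera has in their place "mount" (4x4, takes a point from camera to tool coordinates, whose origin is the TCP and whose axes are the tool frame's). Camera axes: x right, y up, looking along -z (the intrinsics and any distortion apply to the point x, -y, -z); pixel columns grow to the right and rows downward; lengths in m; the calibration is good to about 2 mm. A picture is of the moment at which its call begins: read the wrist's pose just before it.
A pose or a line that the arm cannot do raises r.Unreachable and nothing moves.
- r.sign_off(): hands the job in, once; it reports no verdict.
Readings, each from a call of its own:
- monitor.read_t(): time.
- monitor.read_joints(): joint angles.
- monitor.read_dq(): joint speeds.
- monitor.read_joint_torque(): joint torques, N m.
- monitor.read_tcp_pos(): TCP position.
- monitor.read_ee_rot(): TCP orientation.
- monitor.read_contact_force(): force on the tool from outside, world axes, zero at the start.
- monitor.read_wrist_torque(): the same for the moment, N m.
- monitor.read_opening(): finger opening in m.
Only numpy, scipy, OpenCV 4.12 (cv2) and the standard library are available. Lean on these libraries where they do the work, as an engineer would, in place of code of your own. Each camera call takes 0.05 s, during which the arm holds its last target. There are 200 camera calls.

### The job

Lock the white turntable caddy so that it cannot spin in the draught: give the brass wing nut on its hub one short clockwise twist (seen from above) until its wings lie in line with the two red marks on the hub, then let go of it. Work between the two small glass bottles without tipping them or pushing them out of place, and leave the steel wing nut on the wooden press as it is.

Things in the scene. Friction and masses are not known exactly. Their poses are not given: they have to be found in the camera images.
- brass_nut (a joint): Turn of the brass wing nut about its upright axis, rad, growing clockwise seen from above. At 1.3 its wings lie in line with the two red marks (locked). It starts between 0 and 0.5, turns only from -0.15 to 1.75, takes about 0.08 N m, stays where left and does not rise. The caddy is fixed and does not turn with it.
- brass_nut_grip (a point): Grip point on the brass nut's axis; x along the wings (ends alike), z up, turns with the nut. Upright blade 68 mm long, 9 mm thick; mid part from 24 mm below to 4 mm above this point, rounded ears to 10 mm above. Below this point: boss (22 mm wide) top at 22 mm, post (32 mm wide) at 36 mm, white hub disc (100 mm wide, two red marks at its edge) at 50 mm; spoon rest and sieve stay lower than 38 mm.
- amber_bottle_mid (a point): Centre (half-way up) of the amber glass bottle with black flip-top lid, 38 mm across, 86 mm tall, loose, standing in the caddy's tray with its axis about 73 mm from the nut's axis; its top is 10 mm above brass_nut_grip. z up along the bottle.
- green_bottle_mid (a point): The same for the green glass bottle with white flip-top lid, same size, on the opposite side of the nut, also about 73 mm off. Seen from above, the line through both bottles lies about 37 degrees anticlockwise of the line of the red marks, so fingers closing across the wings clear both bottles all through the turn.
- steel_nut_tip (a point): End of one wing of the steel wing nut on the dark wooden herb press (boards 130 and 110 mm square), a bystander shaped like the brass nut, on the other side of the table; this point is 30 mm from its axis. Leave it alone.
Not all that is in view belongs to the job. Of the things that look like the part that bears green_bottle_mid, the smallest one is meant.

How it is judged:
At the end, for the whole second after the job is handed in: The brass wing nut is at rest with its wings within 12 degrees of the line of the red marks (joint 1.3 +- 0.21 rad); both bottles stand upright (within 0.2 rad) and within 20 mm of where they began; the steel nut's wing end is within 8 mm of where it began (value of joint brass_nut between 1.09 and 1.51 rad and velocity of joint brass_nut between -0.05 and 0.05 rad/s and distance of each of amber_bottle_mid, green_bottle_mid from where it was at the start of the episode below 0.02 m and angle between each of amber_bottle_mid, green_bottle_mid's own z axis and vertical below 0.2 rad and distance of steel_nut_tip from where it was at the start of the episode below 0.008 m); the robot touches nothing.
It fails at once if a glass bottle is tipped or pushed out of place (over 0.35 rad or 20 mm) (distance of any of amber_bottle_mid, green_bottle_mid from where it was at the start of the episode above 0.02 m or angle between any of amber_bottle_mid, green_bottle_mid's own z axis and vertical above 0.35 rad).
It fails at once if the steel wing nut is turned (its wing end moves over 8 mm) (distance of steel_nut_tip from where it was at the start of the episode above 0.008 m).
It also fails if it takes over 32 s, if anything falls off the work surface, if the arm or the gripper's body presses on something with over 40 N, if the wrist force passes 120 N, or if a joint passes its speed limit or range.

## Working session

There is one attempt and no reset: what is moved stays moved. The work goes in short steps, each a Python script; the robot and the scene stay as the last script left them, time stands still between calls to the robot, and variables do not carry over. Pictures are saved under pics/ and viewed, about 8 in all and at most 12, crops included, and the job is handed in when it is done.

```bash
mkdir -p pics
cat > h.py <<'E'
import numpy as np, cv2, pickle
from bench import r, fingers, optics, monitor
from scipy.spatial.transform import Rotation as R
def snap(name, tag):
    p=np.array(monitor.read_tcp_pos()); q=np.array(monitor.read_ee_rot())
    d=dict(optics.camera(name))
    if "mount" in d:
        M=np.array(d["mount"]); Rt=R.from_quat(q[[1,2,3,0]]).as_matrix() if q.size==4 else q
        d["rotation"]=Rt@M[:3,:3]; d["origin"]=p+Rt@M[:3,3]
    pickle.dump(d,open(f"pics/{tag}.pkl","wb"))
    cv2.imwrite(f"pics/{tag}.png",d["frame"][:,:,::-1]); return d
def cloud(d):
    K=np.array(d["camera_matrix"]); z=d["range_z"]; v,u=np.mgrid[:480,:640]
    P=np.stack([(u-K[0,2])/K[0,0]*z,-(v-K[1,2])/K[1,1]*z,-z],-1)
    W=P@np.array(d["rotation"]).T+np.array(d["origin"]); W[z==0]=np.nan
    return W
E
python3 - <<'E'
from h import *
for n in ("scene","side"):
    d=snap(n,n+"0"); print(n,list(d.keys()),d["origin"],d["camera_matrix"])
print(monitor.read_t(),monitor.read_ee_rot(),monitor.read_opening())
E
```

```text
scene ['frame', 'range_z', 'camera_matrix', 'origin', 'rotation'] [1.1215013  0.45298601 0.79860791] [[599.57918972   0.         327.8092098 ]
 [  0.         599.57918972 238.50668607]
 [  0.           0.           1.        ]]
side ['frame', 'range_z', 'camera_matrix', 'origin', 'rotation'] [0.05969343 0.6011562  0.59035593] [[511.59241054   0.         324.98915702]
 [  0.         511.59241054 246.93459796]
 [  0.           0.           1.        ]]
0.1 [-5.37094078e-04  8.47785753e-01 -5.30338226e-01 -6.28248638e-04] 0.08530285116182781
```

View pics/scene0.png

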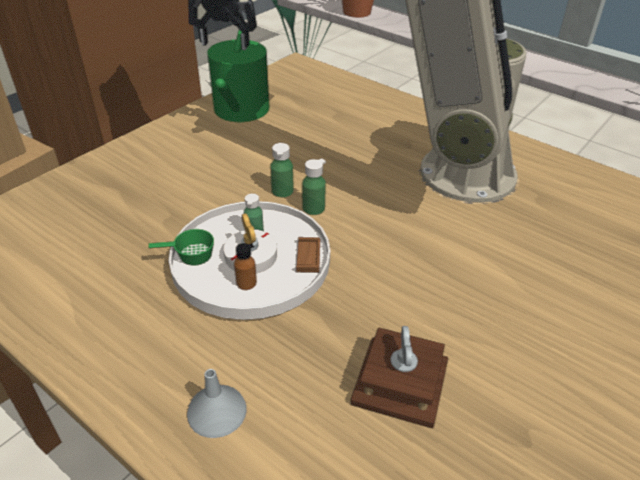

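View pics/side0.png

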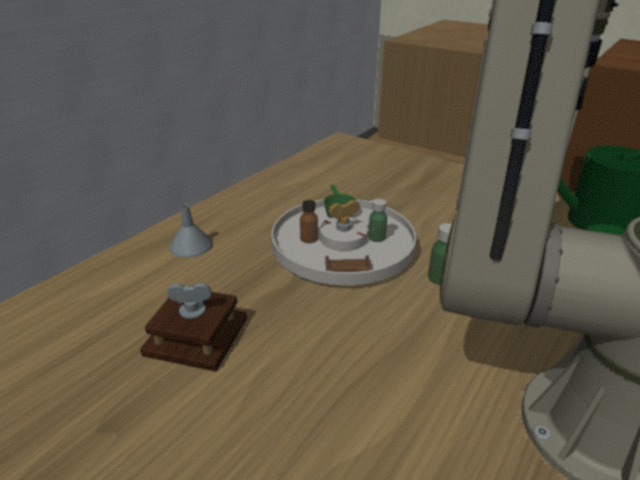

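Scene picture: the caddy's hub and brass nut are near (250,235), with the amber bottle at (245,268). There are three green bottles: (253,212) in the tray, and (282,170) and (314,187) on the table. The tray one is the smallest and lies opposite the amber bottle, so it is the one meant. The steel nut is on the press at (404,345). I'll find the nut roughly from depth and then look from above with the wrist camera.

Run:
```python
from h import *
for t,boxes in (("scene0",dict(nut=(238,212,262,248),grn=(244,194,264,232),amb=(234,244,258,290),g2=(270,144,295,196),g3=(302,160,327,214),press=(390,325,420,370))),("side0",dict(nut=(328,198,362,232),grn=(368,198,388,242),amb=(300,200,320,243)))):
    d=pickle.load(open(f"pics/{t}.pkl","rb")); W=cloud(d); hsv=cv2.cvtColor(d["frame"],cv2.COLOR_RGB2HSV)
    for k,(a,b,c,e) in boxes.items():
        w=W[b:e,a:c].reshape(-1,3); h=hsv[b:e,a:c].reshape(-1,3)
        m={"n":(h[:,0]>12)&(h[:,0]<30)&(h[:,1]>110),"g":(h[:,0]>55)&(h[:,0]<95)&(h[:,1]>90),"a":(h[:,0]<14)&(h[:,1]>130),"p":h[:,1]<60}[k[0]]&~np.isnan(w[:,0])
        print(t,k,m.sum(),np.median(w[m],0).round(3),np.percentile(w[m],3,0).round(3),np.percentile(w[m],97,0).round(3), 'ztop all',np.nanmax(w[:,2]).round(3))
```

```text
Traceback (most recent call last):
  File "h.py", line 15, in cloud
    W=P@np.array(d["rotation"]).T+np.array(d["origin"]); W[z==0]=np.nan
      ~^~~~~~~~~~~~~~~~~~~~~~~~~~
ValueError: matmul: Input operand 1 has a mismatch in its core dimension 0, with gufunc signature (n?,k),(k,m?)->(n?,m?) (size 4 is different from 3)
```

```bash
sed -i 's|    W=P@np.array(d\["rotation"\]).T|    Q=np.array(d["rotation"]); Q=R.from_quat(Q[[1,2,3,0]]).as_matrix() if Q.size==4 else Q\n    W=P@Q.T|' h.py
cat > loc.py <<'E'
from h import *
for t,boxes in (("scene0",dict(nut=(238,212,262,248),grn=(244,194,264,232),amb=(234,244,258,290),g2=(270,144,295,196),g3=(302,160,327,214),press=(390,325,420,370))),("side0",dict(nut=(328,198,362,232),grn=(368,198,388,242),amb=(300,200,320,243)))):
    d=pickle.load(open(f"pics/{t}.pkl","rb")); W=cloud(d); hsv=cv2.cvtColor(d["frame"],cv2.COLOR_RGB2HSV)
    for k,(a,b,c,e) in boxes.items():
        w=W[b:e,a:c].reshape(-1,3); h=hsv[b:e,a:c].reshape(-1,3)
        m={"n":(h[:,0]>12)&(h[:,0]<30)&(h[:,1]>110),"g":(h[:,0]>55)&(h[:,0]<95)&(h[:,1]>90),"a":(h[:,0]<14)&(h[:,1]>130),"p":h[:,1]<60}[k[0]]&~np.isnan(w[:,0])
        print(t,k,m.sum(),np.median(w[m],0).round(3),np.percentile(w[m],3,0).round(3),np.percentile(w[m],97,0).round(3), 'ztop all',np.nanmax(w[:,2]).round(3))
E
python3 loc.py
```

```text
scene0 nut 232 [ 0.558 -0.166  0.102] [ 0.512 -0.203  0.065] [ 0.569 -0.141  0.111] ztop all 0.113
scene0 grn 175 [ 0.501 -0.202  0.078] [ 0.488 -0.217  0.046] [ 0.509 -0.196  0.089] ztop all 0.113
scene0 amb 364 [ 0.617 -0.116  0.069] [ 0.599 -0.135  0.032] [ 0.626 -0.109  0.091] ztop all 0.113
scene0 g2 425 [ 0.346 -0.27   0.043] [ 0.326 -0.29   0.007] [ 0.358 -0.261  0.086] ztop all 0.117
scene0 g3 422 [ 0.35  -0.177  0.046] [ 0.331 -0.197  0.006] [ 0.362 -0.168  0.084] ztop all 0.117
scene0 press 689 [0.603 0.201 0.079] [0.572 0.181 0.057] [0.622 0.221 0.11 ] ztop all 0.112
side0 nut 394 [ 0.545 -0.166  0.096] [ 0.532 -0.192  0.072] [ 0.561 -0.143  0.11 ] ztop all 0.113
side0 grn 2 [ 0.486 -0.2    0.081] [ 0.483 -0.202  0.078] [ 0.489 -0.199  0.083] ztop all 0.113
side0 amb 92 [ 0.598 -0.114  0.079] [ 0.588 -0.125  0.033] [ 0.609 -0.107  0.091] ztop all 0.114
```

Run:
```python
from h import *
q=np.array([0,.848,-.530,0]); q/=np.linalg.norm(q)
p=[0.548,-0.168,0.33]
print(r.inverse_kinematics(p,q))
r.move_ptp(p,q)
r.sleep(0.2)
d=snap("wrist","w1"); print(np.array(d["mount"]).round(3),d["origin"],monitor.read_joints(),monitor.read_tcp_pos(),monitor.read_t())
W=cloud(d); print(np.nanmin(W[...,2]),np.nanmax(W[...,2]))
```

```text
[-0.43750372  0.30675663  0.27654447  1.54058417  0.          2.25049124]
[[ 1.    -0.    -0.    -0.001]
 [-0.    -0.958 -0.286 -0.072]
 [-0.     0.286 -0.958 -0.143]
 [ 0.     0.     0.     1.   ]] [ 0.61215668 -0.13676     0.47253128] [-4.39007548e-01  3.06931764e-01  2.76340594e-01  1.54050654e+00
 -9.07436518e-05  2.25041052e+00] [ 0.54770811 -0.16883587  0.32981682] 2.0583
-0.004045769430460644 0.425745031228268
```

View pics/w1.png

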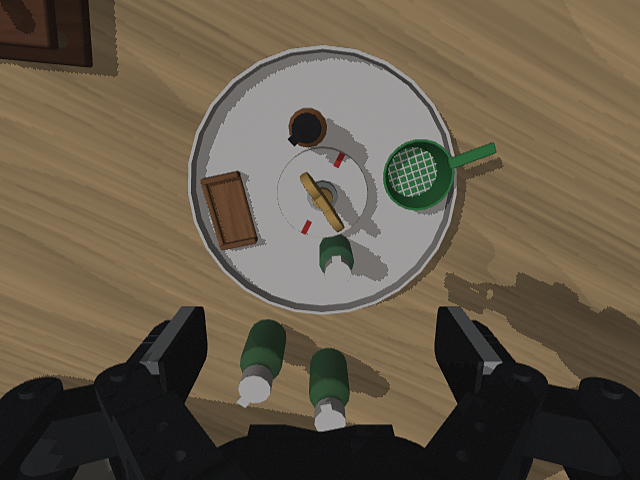

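Wrist picture: the blade runs from (303,175) to (341,228), the red marks are at (340,159) and (307,227), amber is at (308,127) and the small green bottle at (336,258). The two larger green bottles stand outside the tray. Next I measure all of these.

```bash
cat > meas.py <<'E'
from h import *
def meas(d,c0=np.array([.548,-.168])):
    W=cloud(d); h=cv2.cvtColor(d["frame"],cv2.COLOR_RGB2HSV).astype(int)
    near=np.hypot(W[...,0]-c0[0],W[...,1]-c0[1])
    red=((h[...,0]<6)|(h[...,0]>174))&(h[...,1]>150)&(near<.06)&(abs(W[...,2]-.053)<.012)
    n,l=cv2.connectedComponents(red.astype(np.uint8)); cs=[(int((l==i).sum()),W[l==i].mean(0)) for i in range(1,n) if (l==i).sum()>8]
    print("red",[(k,c.round(4)) for k,c in cs])
    cs=[c for k,c in sorted(cs,key=lambda x:-x[0])[:2]]
    if len(cs)==2:
        v=cs[0]-cs[1]; print("marks angle",np.degrees(np.arctan2(v[1],v[0]))%180,"mid",((cs[0]+cs[1])/2).round(4), np.linalg.norm(v))
    br=(W[...,2]>.092)&(near<.045)&(h[...,0]>10)&(h[...,0]<32)&(h[...,1]>90)
    (cx,cy),(a,b),_=rect=cv2.minAreaRect(W[br][:,:2].astype(np.float32)*1000)
    bp=cv2.boxPoints(rect); e=max((bp[1]-bp[0],bp[2]-bp[1]),key=np.linalg.norm)
    print("blade",br.sum(),"centre",cx,cy,"size",a,b,"angle",np.degrees(np.arctan2(e[1],e[0]))%180,"z",np.percentile(W[br][:,2],[5,50,98]).round(4))
    for nm,g in (("amb",(.607,-.125)),("grn",(.49,-.21))):
        m=(np.hypot(W[...,0]-g[0],W[...,1]-g[1])<.035)&(W[...,2]>.06)
        (x,y),rad=cv2.minEnclosingCircle(W[m][:,:2].astype(np.float32)*1000); print(nm,m.sum(),x,y,rad,"ztop",np.percentile(W[m][:,2],98))
if __name__=="__main__":
    import sys; meas(pickle.load(open(f"pics/{sys.argv[1]}.pkl","rb")))
E
python3 meas.py w1
python3 -c "
import cv2;i=cv2.imread('pics/w1.png')[90:330,220:460];cv2.imwrite('pics/w1c.png',cv2.resize(i,None,fx=2.4,fy=2.4,interpolation=cv2.INTER_CUBIC))"
```

```text
red [(80, array([ 0.5873, -0.1705,  0.0513])), (65, array([ 0.5051, -0.1706,  0.0513]))]
marks angle 0.039559424164611376 mid [ 0.5462 -0.1705  0.0513] 0.0821748435933717
blade 811 centre 547.4571533203125 -167.99539184570312 size 47.18886947631836 89.24931335449219 angle 99.04452 z [0.0985 0.1076 0.4089]
amb 1218 603.067626953125 -126.78668975830078 19.030237197875977 ztop 0.11151179567389821
grn 1202 491.51129150390625 -213.79629516601562 18.79793357849121 ztop 0.11128604012652067
```

View pics/w1c.png

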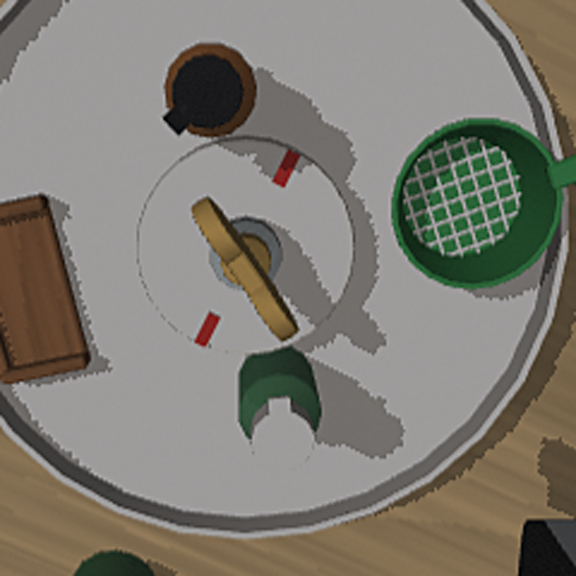

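```bash
sed -i 's/br=(W\[...,2\]>.092)/br=(W[...,2]>.095)\&(W[...,2]<.12)/' meas.py; python3 meas.py w1|grep blade
cat >> h.py <<'E'
def Q(deg):
    a=np.radians(deg)/2; return np.array([0,np.cos(a),np.sin(a),0])
E
python3 - <<'E'
from h import *
for a in (-20,-25,-30,-90,-95): print(a, r.inverse_kinematics([.547,-.170,.086],Q(a)), r.inverse_kinematics([.547,-.170,.2],Q(a)))
E
```

```text
blade 675 centre 546.8917846679688 -169.75881958007812 size 65.64424133300781 9.021100997924805 angle 60.391285 z [0.0997 0.1067 0.1108]
-20 [-0.44144362  0.39184126 -0.20915837  0.9697967   0.          1.47841856] [-0.44144362  0.31924475 -0.02237639  1.22917519  0.          1.47841856]
-25 [-0.44144362  0.39184126 -0.20915837  0.9697967   0.          1.56568502] [-0.44144362  0.31924475 -0.02237639  1.22917519  0.          1.56568502]
-30 [-0.44144362  0.39184126 -0.20915837  0.9697967   0.          1.65295148] [-0.44144362  0.31924475 -0.02237639  1.22917519  0.          1.65295148]
-90 [-0.44144362  0.39184126 -0.20915837  0.9697967   0.          2.70014903] [-0.44144362  0.31924475 -0.02237639  1.22917519  0.          2.70014903]
-95 [-0.44144362  0.39184126 -0.20915837  0.9697967   0.          2.7874155 ] [-0.44144362  0.31924475 -0.02237639  1.22917519  0.          2.7874155 ]
```

Blade at 60.4°, centre (0.5469, −0.1698), size 66×9 mm as described; marks at 0°. So the nut stands at about 0.25 rad and needs about 60° clockwise. Now approach and descend.

Run:
```python
from h import *
c=[.5469,-.1698]
r.move_ptp(c+[.19],Q(-29.6))
fingers.command_gripper(.05); print(monitor.read_opening())
r.move_linear(c+[.125],vel=.1); r.sleep(.1); print(monitor.read_tcp_pos(),monitor.read_contact_force())
d=snap("wrist","w2")
r.move_linear(c+[.086],vel=.06); r.sleep(.2)
print(monitor.read_tcp_pos(),np.round(monitor.read_contact_force(),2),np.round(monitor.read_wrist_torque(),2),monitor.read_t())
d=snap("scene","s2"); snap("side","sd2"); snap("wrist","w2b")
a=cv2.imread("pics/w2b.png")[:,:]; b=cv2.imread("pics/s2.png")[150:330,150:350]
b=cv2.resize(b,(400,360)); a=cv2.resize(a,(400,300)); o=np.zeros((360,800,3),np.uint8); o[:300,:400]=a; o[:,400:]=b; cv2.imwrite("pics/c2.png",o)
```

```text
0.0502087560830114
[ 0.54752644 -0.17007769  0.12587934] [0.16119227 0.05759469 0.71511137]
[ 0.54724535 -0.16998753  0.08648186] [ 0.01 -0.29  0.43] [0.01 0.02 0.05] 5.0833
```

View pics/c2.png

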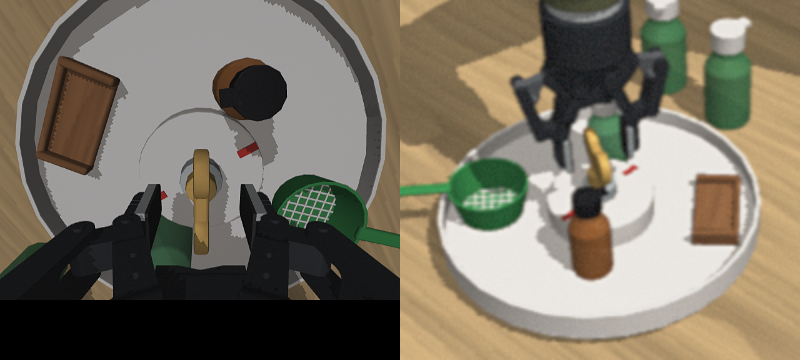

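The blade at (201,200) in the left half sits centred between the pads and parallel to them; the bottles are clear. Close and turn in steps.

```bash
python3 - <<'E'
from h import *
c=[.5469,-.1698]
f=lambda:print(np.round(monitor.read_tcp_pos(),4),np.round(monitor.read_opening(),4),"F",np.round(monitor.read_contact_force(),1),"M",np.round(monitor.read_wrist_torque(),2),round(monitor.read_t(),2))
fingers.command_gripper(0.0); f()
for a in (-40,-55,-70,-80,-90):
    r.move_ptp(c+[.086],Q(a)); f()
    if np.linalg.norm(monitor.read_contact_force())>40: print("stop");break
r.sleep(.3); f(); snap("wrist","w3")
E
python3 meas.py w3
```

```text
[ 0.5474 -0.1701  0.0863] 0.0074 F [ 0.9 -0.4  0.6] M [-0.13 -0.23 -0.06] 5.68
[ 0.5475 -0.1702  0.0863] 0.0073 F [ 2.5 -1.2  0.9] M [-0.26 -0.39 -0.06] 5.97
[ 0.5476 -0.1703  0.0863] 0.0076 F [ 3.6 -1.9 -0.7] M [-0.42 -0.73 -0.08] 6.33
[ 0.5478 -0.1705  0.0863] 0.0074 F [ 3.7 -3.3  0.1] M [-0.57 -0.79 -0.03] 6.69
[ 0.5478 -0.1706  0.0863] 0.0073 F [ 3.7 -4.2 -1.1] M [-0.6  -0.83 -0.08] 6.98
[ 0.5478 -0.1708  0.0863] 0.0077 F [ 4.5 -3.5 -1.5] M [-0.65 -0.83 -0.05] 7.28
[ 0.5478 -0.1707  0.0863] 0.0077 F [ 4.3 -4.3 -1.3] M [-0.7 -0.8 -0.1] 7.58
red [(429, array([ 0.5873, -0.1704,  0.0514]))]
blade 3951 centre 548.8482055664062 -170.4762420654297 size 62.917823791503906 9.077498435974121 angle 0.26231724 z [0.1008 0.1073 0.1105]
amb 10709 602.5866088867188 -126.65491485595703 19.391386032104492 ztop 0.1113241414258577
grn 78 499.6575927734375 -221.599853515625 14.193374633789062 ztop 0.08397343802744303
```

The blade now reads 0.3°. Release, lift, and check from above.

```bash
python3 - <<'E'
from h import *
c=[.5469,-.1698]
fingers.command_gripper(.05); r.sleep(.2); print(np.round(monitor.read_contact_force(),2))
r.move_linear(c+[.2],vel=.12); r.move_linear([.5469,-.1698,.33],vel=.2); r.sleep(.3)
snap("wrist","w4"); snap("scene","s4"); print(np.round(monitor.read_contact_force(),2),monitor.read_t())
a=cv2.imread("pics/w4.png"); b=cv2.imread("pics/s4.png")
cv2.imwrite("pics/c4.png",np.hstack([cv2.resize(a,(400,300)),cv2.resize(b,(400,300))]))
E
python3 meas.py w4; sed -i 's/"scene0"/"s4"/' loc.py; python3 loc.py | grep -E 's4 (grn|amb|press)'
```

```text
[ 0.48 -0.62 -0.49]
[ 0.3  -0.1   0.15] 10.6083
red [(75, array([ 0.587 , -0.1706,  0.0513])), (10, array([ 0.4986, -0.1707,  0.051 ]))]
marks angle 0.07478062490375752 mid [ 0.5428 -0.1707  0.0512] 0.08846851385911447
blade 608 centre 546.9341430664062 -170.42340087890625 size 65.51432037353516 7.831486701965332 angle 0.21650393 z [0.1024 0.1073 0.1106]
amb 1250 602.9337768554688 -126.9411392211914 19.06922149658203 ztop 0.11165954799628891
grn 1216 491.9619140625 -213.97813415527344 18.760101318359375 ztop 0.11131417344413987
s4 grn 96 [ 0.503 -0.206  0.082] [ 0.489 -0.218  0.046] [ 0.513 -0.197  0.09 ] ztop all 0.113
s4 amb 366 [ 0.617 -0.115  0.069] [ 0.599 -0.134  0.031] [ 0.625 -0.109  0.09 ] ztop all 0.113
s4 press 687 [0.603 0.201 0.078] [0.572 0.181 0.057] [0.622 0.221 0.11 ] ztop all 0.112
```

View pics/c4.png

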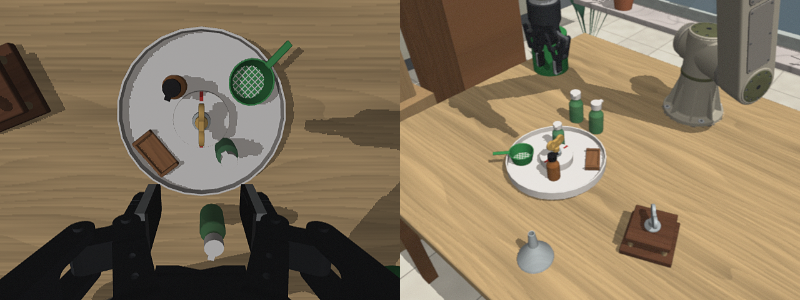

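The wings at (202,122) line up with the red mark at (202,96). Both bottles stand in place, the press is untouched, and the gripper is free in the air. Handing in.

```bash
python3 -c "
from h import *
print(r.sign_off(), monitor.read_t())"
```

```text
the job is handed in; nothing more can be done
the job is handed in; nothing more can be done
```

The brass wing nut is locked. I gripped it across its wings, turned it about 60° clockwise, let go, lifted clear and handed the job in; the clock stood at about 10.6 s just before hand-in.

- **Alignment:** from above, the wings lie at 0.2° and the line of the red marks at 0.1°, so the nut is at about 1.3 rad. In the last view the blade hid most of one red mark, so its position there was poor. The mark line agrees with the clear first view (0.04°).
- **Bottles:** both stand upright and moved less than 1 mm as measured by the wrist camera. The scene camera's rough colour-based reading for the green bottle shifted by about 4 mm, but the view of that bottle is partly blocked, so I trust the wrist camera.
- **Steel nut and contact:** the scene camera's readings of the steel nut did not change beyond 1 mm. The contact force was about 0.3 N with the gripper in free air.

The job reports no verdict, so these checks are the only confirmation.

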